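# Set the conical flasks on their stirrers

## Task

Put each of the three conical flasks on the magnetic stirrer of its own size: small flask on the small stirrer, medium on the medium, large on the large, each standing upright and well centred on the round steel plate (within about a centimetre) so that the stirring works. They are glass: carry them upright and set them down rather than dropping them. Leave the beaker, the bottle and the jar where they are.

Things in the scene. Friction and masses are not known exactly. Their poses are not given: they have to be found in the camera images.
- flask_small: The small conical (Erlenmeyer) flask of clear glass, empty and loose, standing upright: flat round base 42 mm across, 80 mm tall; the cone narrows up to 44 mm above the base, and from there to the mouth it is a straight round neck 20 mm in diameter, with a thin white rim at the top. Origin: centre of the underside; z up along the axis.
- flask_medium: The medium conical (Erlenmeyer) flask of clear glass, empty and loose, standing upright: flat round base 64 mm across, 112 mm tall; the cone narrows up to 68 mm above the base, and from there to the mouth it is a straight round neck 26 mm in diameter, with a thin white rim at the top. Origin: centre of the underside; z up along the axis.
- flask_large: The large conical (Erlenmeyer) flask of clear glass, empty and loose, standing upright: flat round base 85 mm across, 145 mm tall; the cone narrows up to 100 mm above the base, and from there to the mouth it is a straight round neck 34 mm in diameter, with a thin white rim at the top. Origin: centre of the underside; z up along the axis.
- stirrer_small: The small magnetic stirrer, fixed to the bench: low white box 76 mm wide (y) and 102 mm long (x), with a bare steel round plate 64 mm in diameter whose flat top is 42 mm above the bench. Origin: at bench level directly under the centre of the round plate (the box reaches 38 mm from it to +x and 64 mm to -x, the side with the black knob); z up.
- stirrer_medium: The medium magnetic stirrer, fixed to the bench: low white box 96 mm wide (y) and 122 mm long (x), with a bare steel round plate 84 mm in diameter whose flat top is 42 mm above the bench. Origin: at bench level directly under the centre of the round plate (the box reaches 48 mm from it to +x and 74 mm to -x, the side with the black knob); z up.
- stirrer_large: The large magnetic stirrer, fixed to the bench: low white box 116 mm wide (y) and 142 mm long (x), with a bare steel round plate 104 mm in diameter whose flat top is 42 mm above the bench. Origin: at bench level directly under the centre of the round plate (the box reaches 58 mm from it to +x and 84 mm to -x, the side with the black knob); z up.
- beaker: Bystander: straight-sided open glass beaker, 68 mm across, 88 mm tall, loose. Not a flask; leave it. Origin: centre of the underside, z up.
- bottle: Bystander: amber reagent bottle with blue cap, 72 mm across, 150 mm tall, loose; leave it. Origin: centre of the underside, z up.
- jar: Bystander: white plastic jar with white lid, 70 mm across, 80 mm tall, loose; leave it. Origin: centre of the underside, z up.

How it is judged:
At the end, for the whole second after the job is handed in: Each conical flask stands upright (within 0.1 rad) and at rest, released, on the round plate of the stirrer of its own size, its axis within 12 mm of the plate's centre and its base on the plate (37 to 47 mm above the bench); beaker, bottle and jar are within 30 mm of where they began (horizontal distance between flask_small and stirrer_small below 0.012 m and z of flask_small in the frame of stirrer_small between 0.037 and 0.047 m and angle between each of flask_small, flask_medium, flask_large's own z axis and vertical below 0.1 rad and linear speed of each of flask_small, flask_medium, flask_large below 0.02 m/s and angular speed of each of flask_small, flask_medium, flask_large below 0.2 rad/s and contact force between each of flask_small, flask_medium, flask_large and the fingers below 0.05 N and horizontal distance between flask_medium and stirrer_medium below 0.012 m and z of flask_medium in the frame of stirrer_medium between 0.037 and 0.047 m and horizontal distance between flask_large and stirrer_large below 0.012 m and z of flask_large in the frame of stirrer_large between 0.037 and 0.047 m and distance of each of beaker, bottle, jar from where it was at the start of the episode below 0.03 m); the robot touches nothing.
It fails at once if a flask is tipped by more than 35 degrees (angle between any of flask_small, flask_medium, flask_large's own z axis and vertical above 0.61 rad).
It fails at once if a flask is dropped (falls free by more than about 10 mm) ((contact force between flask_small and the fingers below 0.02 N and linear speed of flask_small above 0.45 m/s) or (contact force between flask_medium and the fingers below 0.02 N and linear speed of flask_medium above 0.45 m/s) or (contact force between flask_large and the fingers below 0.02 N and linear speed of flask_large above 0.45 m/s)).
It fails at once if the beaker, the bottle or the jar is moved by more than 30 mm (distance of any of beaker, bottle, jar from where it was at the start of the episode above 0.03 m).
It also fails if it takes over 99 s, if anything falls off the work surface, if the arm or the gripper's body presses on something with over 40 N, if the wrist force passes 120 N, or if a joint passes its speed limit or range.

## Robot

A 6-joint arm with a two-finger parallel gripper is mounted at the origin on the work surface. World frame = base frame: x ahead of the robot, y to its left, z up, the work surface at z = 0. Lengths are in m, angles in rad, forces in N, time in s.
With the tool pointing down it reaches from about 0.375 to 0.825 m from the base axis. Payload 5.5 kg.
Tool frame: the origin (TCP) lies midway between the tips of the shut fingers; the grasp point (between the pads) lies 19 mm behind it; x points along the fingers, z is the direction in which the jaws open and shut, and the axes are right-handed (so a half turn about x gives the same grasp; the last joint's range is limited). The gripper opens to 85 mm and grips with 20 to 120 N. Pads are 22 mm wide; open, the fingers measure 114 mm over their backs; the gripper's body (76 mm by 85 mm) begins 54 mm behind the grasp point. The pads swing forward as they close: fully open they stand 13 mm farther back than shut.
Start: joints at [-1.23, 0.314, -0.047, 1.21, 0, 1.571], TCP at [0.201, -0.565, 0.231] pointing down, gripper open.
Joint ranges: [-2.67, 2.67], [-0.69, 1.73], [-1.03, 1.25], [-2.08, 2.16], [-1.42, 1.45], [-3.14, 3.14]. Speed limits (rad/s): [2.39, 2.39, 3.01, 3.14, 3.14, 3.14].

## Interface

Orientations are given as a unit quaternion [x, y, z, w].
In Python, from rig import readout, imaging, order gives the robot as it stands. The module is installed in compiled form; this text tells all that it offers.
- The arm moves only by the tool step_arm, never from a script. Its argument "series" is a list of rows, each a list of 6 numbers: the shift along the tool's x, y, z in mm, then the turn, a rotation vector about the tool's x, y, z in rad. In form: [[x, y, z, wx, wy, wz], ...]. A call has 1 to 5 rows; each row is the pose to reach, as a shift and turn from the pose commanded when the call began, along the tool's axes at that moment; what a row does not reach only later rows make up. A row lasts 1/8 s, in which the tool goes at most 62.5 mm and 10.7 degrees, less where a joint would pass 70% of its speed; a pose out of reach is approached as far as the arm can. A call with a gripper value outside its range is refused whole. "hand" is the finger opening in mm, from 0 to 85.4, set as the call begins (left out, the last holds). The fingers move at their own pace and stop on an object; "squeeze" is the grip in N (left out, the last holds). Time passes only in rows, so rows that repeat a pose let the fingers close. It gives the time, the measured TCP pose, the force and the opening at its end, in the units of the state.
- readout.observe(): the state, without advancing time (a new reading comes with each control period).
- imaging.camera(name): name is "scene" or "side" or "wrist"; returns a dict with "img" (400x640x3 uint8, blue, green, red), "intrinsics" (3x3 intrinsics, pixels), "k1" (the pictures are not rectified: a ray, as slopes to the right and down, at radius r is drawn at 1 + k1 r^2 times it, then the intrinsics apply), "xyz" and "rotation" of the camera in the world; the wrist camera has in their place "mount" (4x4, takes a point from camera to tool coordinates, whose origin is the TCP and whose axes are the tool frame's). Camera axes: x right, y down, z forward; pixel columns grow to the right and rows downward; lengths in m; the calibration is good to about 2 mm. A picture is of the moment at which its call begins: read the wrist's pose just before it. There is no depth.
- order.close_job(): hands the job in, once; it reports no verdict.
The state is a dict: "time_s": time; "joint_pos": joint angles; "joint_vel": joint speeds; "joint_efforts": joint torques, N m; "tool_pos": TCP position; "orientation": TCP orientation; "contact_force": force on the tool from outside, world axes, zero at the start; "ft_torque": the same for the moment, N m; "opening": finger opening in m.
Only numpy, scipy, OpenCV 4.12 (cv2) and the standard library are available. Lean on these libraries where they do the work, as an engineer would, in place of code of your own. Each camera call takes 0.05 s, during which the arm holds its last target. There are 200 camera calls.

## Working session

There is one attempt and no reset: what is moved stays moved. The work goes in short steps, Python scripts to look and compute and a tool call to move; the robot and the scene stay as the last step left them, time stands still between calls to the robot, and variables do not carry over. Pictures are saved under pics/ and viewed, about 12 in all and at most 16, crops included, and the job is handed in when it is done.

Besides the shell and the picture viewer there is one more tool, called after "Request:" as name(argument=value, ...), one argument or row to a line, values as JSON. step_arm: Moves the arm, as the interface text tells. Its arguments: {"type":"object","properties":{"series":{"type":"array","items":{"type":"array","items":{"type":"number"}}},"hand":{"type":"number"},"squeeze":{"type":"number"}},"required":["series"]}

```bash
mkdir -p pics; python3 - <<'E'
from rig import readout, imaging
import cv2
print(readout.observe())
for n in("scene","side"):
    d=imaging.camera(n);cv2.imwrite(f"pics/{n}0.png",d["img"])
    print(n,{k:(v.tolist() if hasattr(v,'tolist') else v) for k,v in d.items() if k!="img"})
d=imaging.camera("wrist");print(d["mount"],d["intrinsics"],d["k1"])
E
```

```text
{'time_s': 0.0, 'joint_pos': array([-1.22999805e+00,  3.14235762e-01, -4.80510419e-02,  1.21025219e+00,
        2.38324216e-05,  1.57078680e+00]), 'joint_vel': array([ 0.00094024,  0.00010928, -0.00013027, -0.00049414, -0.00040156,
        0.00061781]), 'joint_efforts': array([ 7.75153549e-04, -5.39590859e+01,  3.39747441e+01,  1.92714308e-02,
        1.03692171e-04, -9.34960269e-06]), 'tool_pos': array([ 0.20035434, -0.56493524,  0.23044106]), 'orientation': array([ 0.40833018,  0.57804653, -0.40760546,  0.57704979]), 'contact_force': array([ 0.15250231, -0.13787889, -0.3461507 ]), 'ft_torque': array([-0.01934063, -0.04174152, -0.00305395]), 'opening': 0.08497927549695362}
scene {'intrinsics': [[374.00748058217687, 0.0, 312.9100996578565], [0.0, 374.00748058217687, 193.70046387656814], [0.0, 0.0, 1.0]], 'k1': -0.06610535686508306, 'xyz': [1.353422808480003, -0.03778660535289156, 1.2275120683512666], 'rotation': [0.6916392135018823, 0.6595841364888314, -0.20088129026010507, -0.21501319136791558]}
side {'intrinsics': [[475.0752717938458, 0.0, 322.4311499333777], [0.0, 475.0752717938458, 200.61747657828286], [0.0, 0.0, 1.0]], 'k1': -0.12167205174262515, 'xyz': [0.12509516925463138, 0.9825107587332544, 1.1760433318886507], 'rotation': [-0.1790212728626152, 0.9134901187759615, -0.35969984997693616, 0.06405626189451236]}
[[-4.11873566e-04 -3.03394248e-01  9.52865027e-01 -1.41266285e-01]
 [-3.61002800e-04 -9.52865001e-01 -3.03394396e-01  7.78395619e-02]
 [ 9.99999850e-01 -4.68947075e-04  2.82933733e-04  1.06953939e-04]
 [ 0.00000000e+00  0.00000000e+00  0.00000000e+00  1.00000000e+00]] [[292.16356118   0.         315.36274628]
 [  0.         292.16356118 201.33217848]
 [  0.           0.           1.        ]] -0.046228075981682035
```

View pics/scene0.png

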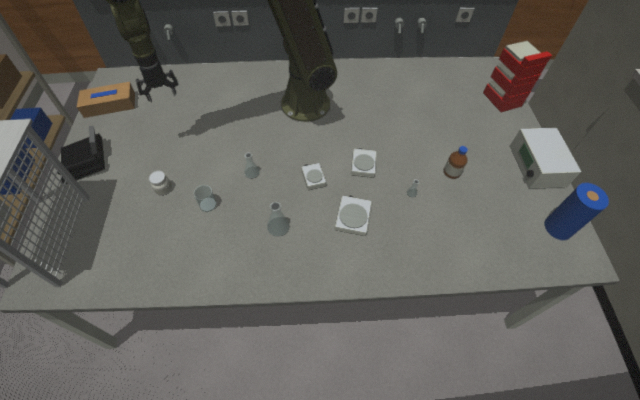

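View pics/side0.png

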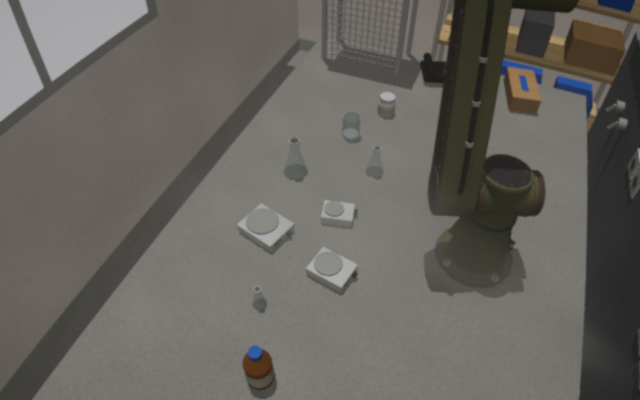

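Both views show all objects: small flask at scene (413,188), medium (251,165), large (277,218); stirrers small (314,176), medium (363,162) and large (353,215). I'll enlarge for accurate pixels.

```bash
cat > h.py <<'E'
import numpy as np, cv2
from scipy.spatial.transform import Rotation as R
from rig import readout, imaging
def pose(name):
    s=readout.observe(); d=imaging.camera(name); 
    if name=="wrist":
        T=np.eye(4);T[:3,:3]=R.from_quat(s["orientation"]).as_matrix();T[:3,3]=s["tool_pos"]
        T=T@np.array(d["mount"]); return d,T[:3,:3],T[:3,3]
    return d,R.from_quat(d["rotation"]).as_matrix(),np.array(d["xyz"])
def ray(d,Rm,uv):
    K=np.array(d["intrinsics"]);k=d["k1"]
    p=np.array([(uv[0]-K[0,2])/K[0,0],(uv[1]-K[1,2])/K[1,1]]);q=p.copy()
    for _ in range(20): q=p/(1+k*(q@q))
    return Rm@np.array([*q,1])
def proj(d,Rm,c,X):
    v=Rm.T@(np.asarray(X)-c);q=v[:2]/v[2];q=q*(1+d["k1"]*(q@q));K=np.array(d["intrinsics"])
    return K[:2,:2]@q+K[:2,2]
def tri(c1,r1,c2,r2):
    A=np.stack([r1,-r2],1);t=np.linalg.lstsq(A,c2-c1,rcond=None)[0]
    a=c1+t[0]*r1;b=c2+t[1]*r2;return (a+b)/2,np.linalg.norm(a-b)
def plane(c,r,z): return c+(z-c[2])/r[2]*r
E
python3 - <<'E'
import cv2
a=cv2.imread('pics/scene0.png')[135:245,140:480];cv2.imwrite('pics/sc.png',cv2.resize(a[:,90:290],None,fx=4,fy=4,interpolation=2))
a=cv2.imread('pics/side0.png')[130:315,230:430];cv2.imwrite('pics/sd.png',cv2.resize(a,None,fx=3.2,fy=3.2,interpolation=2)[:600])
E
```

```text
(no output)
```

View pics/sc.png

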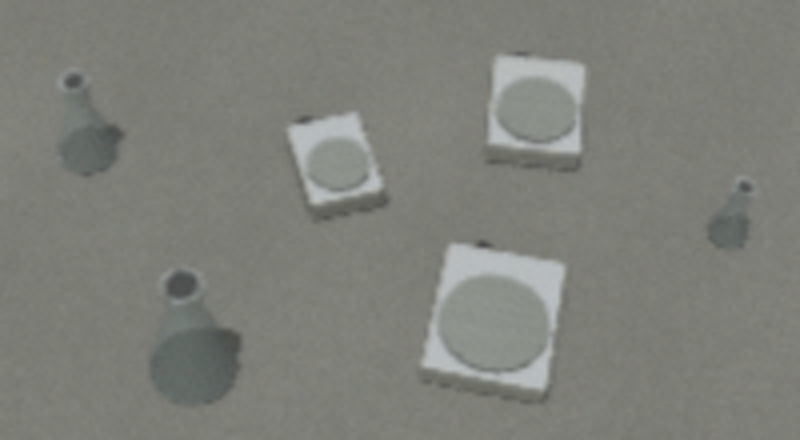

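View pics/sd.png

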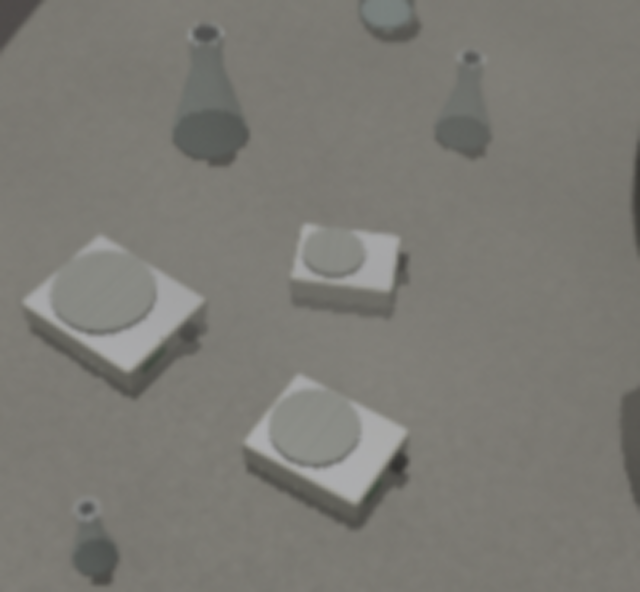

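The crops show clear mouths and plates: mouths S(745,186), M(74,81), L(182,285) in the scene crop. In the side crop they are S(87,509), M(471,58), L(206,36).

```bash
python3 - <<'E'
from h import *
a=pose("scene");b=pose("side")
P={'mS':((745,186),(87,509)),'mM':((74,81),(471,58)),'mL':((182,285),(206,36)),
'pS':((338,164),(334,252)),'pM':((537,109),(315,428)),'pL':((495,323),(103,292)),
'bS':((729,231),(95,557)),'bM':((88,148),(463,132)),'bL':((194,362),(211,132))}
H=dict(mS=.08,mM=.112,mL=.145,pS=.042,pM=.042,pL=.042,bS=0,bM=0,bL=0)
for k,(p,q) in P.items():
    u=(np.array(p)+.5)/4-.5+[230,135];v=(np.array(q)+.5)/3.2-.5+[230,130]
    r1=ray(a[0],a[1],u);r2=ray(b[0],b[1],v);X,e=tri(a[2],r1,b[2],r2)
    print(k,X.round(4),round(e,4),plane(a[2],r1,H[k])[:2].round(4),plane(b[2],r2,H[k])[:2].round(4))
for n,u,v in(('jar',(160,192),(388,113)),('beaker',(208,208),(351,134)),('bottle',(453,174),(262,385))):
    print(n,plane(a[2],ray(a[0],a[1],u),0)[:2].round(3),plane(b[2],ray(b[0],b[1],v),0)[:2].round(3))
E
```

```text
mS [0.5347 0.4031 0.0811] 0.0 [0.5339 0.4035] [0.5351 0.4025]
mM [ 0.402  -0.2371  0.1126] 0.0014 [ 0.4021 -0.2367] [ 0.4019 -0.2387]
mL [ 0.6617 -0.1275  0.1438] 0.0008 [ 0.6628 -0.1271] [ 0.661  -0.1267]
pS [0.4594 0.0174 0.0395] 0.0016 [0.462  0.0178] [0.4583 0.0187]
pM [0.3982 0.2245 0.0392] 0.0009 [0.4009 0.2242] [0.3973 0.226 ]
pL [0.6499 0.1533 0.0395] 0.0012 [0.6518 0.1533] [0.6484 0.1545]
bS [0.5343 0.4046 0.0049] 0.0007 [0.5313 0.4066] [0.5358 0.4019]
bM [ 0.4006 -0.2373  0.004 ] 0.0009 [ 0.3979 -0.2376] [ 0.4013 -0.242 ]
bL [ 0.6598 -0.1269  0.0062] 0.0004 [ 0.6565 -0.1272] [ 0.6626 -0.1329]
jar [ 0.484 -0.603] [ 0.454 -0.595]
beaker [ 0.568 -0.4  ] [ 0.549 -0.406]
bottle [0.447 0.599] [0.424 0.611]
```

```bash
cat > go.py <<'E'
import sys
from h import *
s=readout.observe();Rm=R.from_quat(s["orientation"]).as_matrix()
print(s["time_s"],s["tool_pos"].round(4),s["joint_pos"].round(2),s["contact_force"].round(1),s["opening"]);print(Rm.round(3).tolist())
if len(sys.argv)>3:
    t=np.array([float(v) for v in sys.argv[1:4]]);print("shift mm",(Rm.T@(t-s["tool_pos"])*1000).round(1))
    W=R.from_matrix(np.array([[0,0,1],[0,1,0],[-1,0,0]],float)) # x down, y=+y, z=+x
    for yaw in (0,90,180,270):
        print(yaw,(R.from_matrix(Rm).inv()*R.from_euler('z',yaw,degrees=True)*W).as_rotvec().round(3))
E
python3 go.py 0.402 -0.2375 0.24
```

```text
0.25 [ 0.2005 -0.5653  0.2309] [-1.23  0.31 -0.05  1.21  0.    1.57] [-0.3 -0.7  0.7] 0.08530296817540568
[[-0.0, 0.942, 0.334], [0.001, 0.334, -0.942], [-1.0, 0.0, -0.001]]
shift mm [  -8.9  299.5 -241.6]
0 [-1.23e+00 -1.00e-03 -0.00e+00]
90 [-2.801e+00 -0.000e+00 -1.000e-03]
180 [ 1.912e+00 -1.000e-03  1.000e-03]
270 [ 0.341 -0.001  0.   ]
```

Request:
step_arm(
  series=[
    [-2,40,-32,-0.18,0,0],
    [-4,80,-64,-0.36,0,0],
    [-6,120,-96,-0.54,0,0],
    [-8,160,-128,-0.72,0,0],
    [-9,200,-160,-0.9,0,0],
  ],
  hand=85,
  squeeze=30,
)

```text
time_s: 0.88
tool_pos: [0.3362, -0.3464, 0.2405]
orientation: [0.114, 0.698, -0.114, 0.698]
contact_force: [-1.0, 0.1, 0.5]
opening: 0.0848
```

```bash
python3 go.py 0.402 -0.2375 0.20
```

```text
0.875 [ 0.3362 -0.3464  0.2405] [-0.8   0.09 -0.3   1.18  0.    1.09] [-1.   0.1  0.5] 0.08477322673242388
[[0.0, 0.319, 0.948], [-0.0, 0.948, -0.319], [-1.0, -0.0, 0.0]]
shift mm [ 40.5 124.2  27.6]
0 [-0.324  0.     0.   ]
90 [-1.895e+00  0.000e+00  1.000e-03]
180 [ 2.817e+00  0.000e+00 -1.000e-03]
270 [ 1.246  0.    -0.   ]
```

Request:
step_arm(
  series=[
    [10,30,7,-0.1,0,0],
    [20,60,14,-0.2,0,0],
    [30,95,21,-0.3,0,0],
    [40,124,28,-0.324,0,0],
    [40,124,28,-0.324,0,0],
  ],
)

```text
time_s: 1.5
tool_pos: [0.4024, -0.238, 0.1996]
orientation: [0.001, 0.708, -0.001, 0.707]
contact_force: [-0.8, -0.0, -1.1]
opening: 0.0849
```

```bash
python3 go.py 0.402 -0.2375 0.072; python3 - <<'E'
from h import *
d,Rm,c=pose("wrist")
im=d["img"].copy()
for X in((.402,-.2375,.112),(.402,-.2375,0),(.459,.018,.042)): print(proj(d,Rm,c,X).round(1))
cv2.imwrite('pics/w1.png',im)
E
```

```text
1.5 [ 0.4024 -0.238   0.1996] [-0.53  0.08 -0.41  1.08  0.    1.04] [-0.8 -0.  -1.1] 0.08486688394087119
[[-0.001, 0.003, 1.0], [0.001, 1.0, -0.003], [-1.0, 0.001, -0.001]]
shift mm [127.6   0.4  -0.3]
0 [-0.003 -0.001 -0.001]
90 [-1.574 -0.    -0.002]
180 [ 3.139e+00 -1.000e-03  2.000e-03]
270 [ 1.568 -0.002  0.   ]
[314.8 206.2]
[314.9 176.2]
[ 381.5 -108.7]
```

View pics/w1.png

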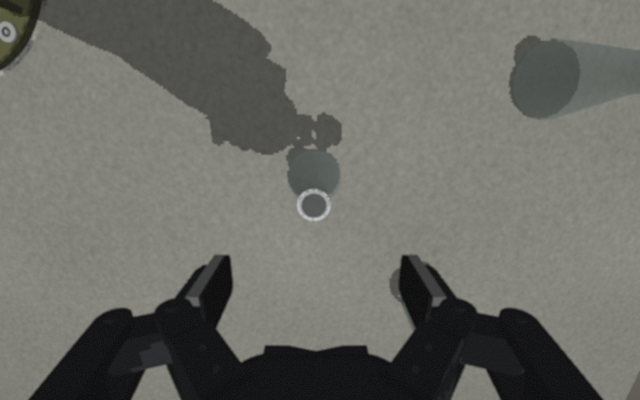

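The wrist view has the medium mouth at (314,205), against a predicted (315,206). The estimate is good, so I descend.

Request:
step_arm(
  series=[
    [30,0,0,0,0,0],
    [60,0,0,0,0,0],
    [90,0,0,0,0,0],
    [115,0,0,0,0,0],
    [127,0,0,0,0,0],
  ],
)

```text
time_s: 2.17
tool_pos: [0.4013, -0.2402, 0.0724]
orientation: [0.003, 0.708, -0.003, 0.707]
contact_force: [0.1, -0.1, 0.4]
opening: 0.0851
```

Request:
step_arm(
  series=[
    [0,0,0,0,0,0],
    [0,0,0,0,0,0],
    [0,0,0,0,0,0],
    [0,0,0,0,0,0],
    [0,0,0,0,0,0],
  ],
  hand=15,
)

```text
time_s: 2.8
tool_pos: [0.4027, -0.2399, 0.074]
orientation: [0.002, 0.707, -0.002, 0.707]
contact_force: [-1.1, -0.4, 4.5]
opening: 0.0253
```

Request:
step_arm(
  series=[
    [0,0,0,0,0,0],
    [0,0,0,0,0,0],
    [-1,0,0,0,0,0],
    [-3,0,0,0,0,0],
    [-6,0,0,0,0,0],
  ],
)

```text
time_s: 3.42
tool_pos: [0.4019, -0.2394, 0.0792]
orientation: [0.002, 0.707, -0.002, 0.707]
contact_force: [-0.7, 1.0, -0.9]
opening: 0.0254
```

Gripped at 25 mm. Next I lift and carry.

Request:
step_arm(
  series=[
    [-15,0,0,0,0,0],
    [-35,0,0,0,0,0],
    [-55,0,0,0,0,0],
    [-70,0,0,0,0,0],
    [-75,0,0,0,0,0],
  ],
)

```text
time_s: 4.05
tool_pos: [0.4029, -0.24, 0.1557]
orientation: [0.002, 0.706, -0.002, 0.708]
contact_force: [-0.1, 0.3, -1.1]
opening: 0.0253
```

Request:
step_arm(
  series=[
    [0,15,0,0,0,0],
    [0,45,0,0,0,0],
    [0,85,0,0,0,0],
    [0,125,0,0,0,0],
    [0,165,0,0,0,0],
  ],
)

```text
time_s: 4.68
tool_pos: [0.402, -0.0725, 0.1534]
orientation: [0.002, 0.708, -0.002, 0.707]
contact_force: [0.9, 0.5, -0.6]
opening: 0.0256
```

Request:
step_arm(
  series=[
    [0,40,0,0,0,0],
    [0,80,0,0,0,0],
    [0,120,0,0,0,0],
    [0,160,0,0,0,0],
    [0,200,0,0,0,0],
  ],
)

```text
time_s: 5.3
tool_pos: [0.4029, 0.1271, 0.1535]
orientation: [0.002, 0.708, -0.002, 0.707]
contact_force: [0.8, 0.4, -2.1]
opening: 0.0254
```

Request:
step_arm(
  series=[
    [0,35,0,0,0,0],
    [0,65,0,0,0,0],
    [0,88,0,0,0,0],
    [0,98,0,0,0,0],
    [0,98,0,0,0,0],
  ],
)

```text
time_s: 5.92
tool_pos: [0.4042, 0.2235, 0.1537]
orientation: [0.001, 0.707, -0.002, 0.707]
contact_force: [0.2, -0.9, -1.8]
opening: 0.0252
```

```bash
python3 go.py 0.399 0.223 0.116; python3 - <<'E'
from h import *
for n in("wrist","scene","side"):
    d,Rm,c=pose(n);cv2.imwrite(f'pics/{n}2.png',d["img"])
    for X in((.399,.225,.042),(.399,.225,.191)): print(n,proj(d,Rm,c,X).round(1))
a=cv2.imread('pics/scene2.png')[110:210,310:410];b=cv2.imread('pics/side2.png')[200:300,280:380]
cv2.imwrite('pics/c2.png',np.hstack([cv2.resize(a,(400,400),interpolation=2),cv2.resize(b,(400,400),interpolation=2)]))
E
```

```text
5.925 [0.4042 0.2235 0.1537] [ 0.51  0.11 -0.49  0.98 -0.    2.08] [ 0.2 -0.9 -1.8] 0.025195709268436606
[[-0.001, 0.005, 1.0], [-0.001, 1.0, -0.005], [-1.0, -0.001, -0.001]]
shift mm [37.8 -0.5 -5.2]
0 [-0.005 -0.001  0.001]
90 [-1.576e+00 -1.000e-03 -0.000e+00]
180 [3.137e+00 1.000e-03 2.000e-03]
270 [ 1.566e+00 -0.000e+00  1.000e-03]
wrist [309.5 196.4]
wrist [303. 299.]
scene [364.  161.5]
scene [368.7 136.4]
side [327.7 263. ]
side [328.8 230.5]
```

View pics/wrist2.png

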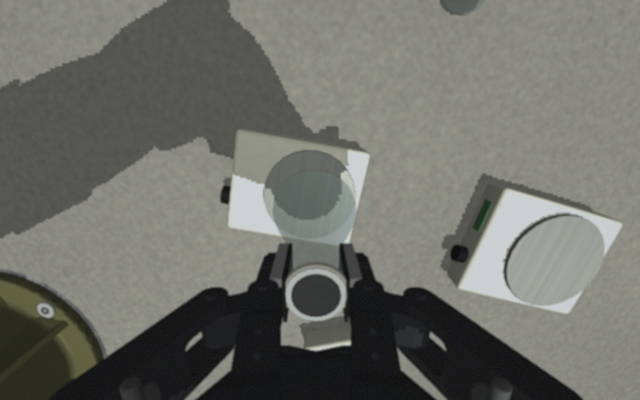

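View pics/c2.png

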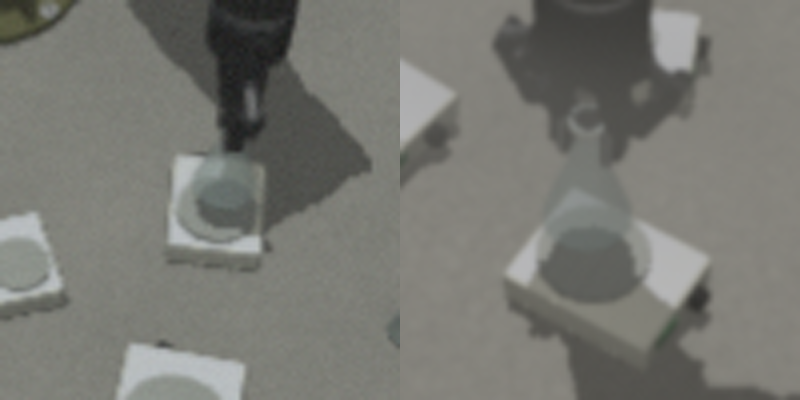

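The wrist view puts the plate centre at about (309.5,197), as predicted, and the held mouth at (316,294). I'll compute the correction.

```bash
python3 - <<'E'
from h import *
d,Rm,c=pose("wrist")
for u,z in(((316,293.5),.1925),((309.5,197),.042)): print(plane(c,ray(d,Rm,u),z).round(4))
E
python3 go.py 0.399 0.223 0.118
```

```text
[0.4049 0.2276 0.1925]
[0.3995 0.2235 0.042 ]
6.125 [0.4048 0.2226 0.1542] [ 0.5   0.1  -0.49  0.98 -0.    2.08] [ 1.  -0.  -0.9] 0.025208190830264474
[[-0.0, 0.007, 1.0], [-0.0, 1.0, -0.007], [-1.0, -0.0, -0.0]]
shift mm [36.2  0.4 -5.8]
0 [-0.007 -0.     0.   ]
90 [-1.578e+00 -1.000e-03  0.000e+00]
180 [3.135e+00 1.000e-03 0.000e+00]
270 [1.564e+00 0.000e+00 1.000e-03]
```

Request:
step_arm(
  series=[
    [8,-2,-5.5,0,0,0],
    [18,-2,-5.5,0,0,0],
    [27,-2,-5.5,0,0,0],
    [33,-2,-5.5,0,0,0],
    [36,-2,-5.5,0,0,0],
  ],
)

```text
time_s: 6.75
tool_pos: [0.3993, 0.2213, 0.1177]
orientation: [0.002, 0.707, -0.002, 0.707]
contact_force: [-0.4, -1.0, 0.5]
opening: 0.025
```

Request:
step_arm(
  series=[
    [0.5,0,0,0,0,0],
    [1,0,0,0,0,0],
    [1.5,0,0,0,0,0],
    [2,0,0,0,0,0],
    [2,0,0,0,0,0],
  ],
)

```text
time_s: 7.38
tool_pos: [0.3995, 0.2214, 0.1163]
orientation: [0.002, 0.707, -0.002, 0.707]
contact_force: [0.4, -0.2, -1.6]
opening: 0.0254
```

Request:
step_arm(
  series=[
    [0.5,0,0,0,0,0],
    [1,0,0,0,0,0],
    [1.5,0,0,0,0,0],
    [1.5,0,0,0,0,0],
  ],
)

```text
time_s: 7.88
tool_pos: [0.3996, 0.2217, 0.116]
orientation: [0.002, 0.707, -0.002, 0.707]
contact_force: [-3.2, -1.9, 11.5]
opening: 0.025
```

Contact at 11 N: the flask is on the plate. I release it.

Request:
step_arm(
  series=[
    [-0.5,0,0,0,0,0],
    [-0.5,0,0,0,0,0],
    [-0.5,0,0,0,0,0],
    [-0.5,0,0,0,0,0],
    [-0.5,0,0,0,0,0],
  ],
  hand=85,
)

```text
time_s: 8.5
tool_pos: [0.3995, 0.2214, 0.1152]
orientation: [0.002, 0.707, -0.002, 0.707]
contact_force: [0.6, -0.4, 0.1]
opening: 0.0848
```

Request:
step_arm(
  series=[
    [-10,0,0,0,0,0],
    [-30,0,0,0,0,0],
    [-60,0,0,0,0,0],
    [-95,0,0,0,0,0],
    [-130,0,0,0,0,0],
  ],
)

```text
time_s: 9.12
tool_pos: [0.3994, 0.2214, 0.2471]
orientation: [0.002, 0.707, -0.002, 0.707]
contact_force: [0.2, 0.3, -0.6]
opening: 0.0853
```

```bash
python3 go.py 0.6617 -0.127 0.25; python3 - <<'E'
from h import *
d,Rm,c=pose("wrist");cv2.imwrite(f'pics/wrist3.png',d["img"])
for X in((.399,.225,.042),(.399,.225,.154)): print(proj(d,Rm,c,X).round(1))
E
```

```text
9.125 [0.3994 0.2214 0.2471] [ 0.51  0.04 -0.35  1.19 -0.    2.08] [ 0.2  0.3 -0.6] 0.08529463989622121
[[0.001, 0.006, 1.0], [0.0, 1.0, -0.006], [-1.0, 0.0, 0.001]]
shift mm [  -2.8 -346.8  264.3]
0 [-0.006  0.001 -0.   ]
90 [-1.577e+00  1.000e-03  0.000e+00]
180 [ 3.136e+00 -0.000e+00 -1.000e-03]
270 [ 1.565e+00  0.000e+00 -1.000e-03]
[314.6 172.6]
[314.6 200.6]
```

View pics/wrist3.png

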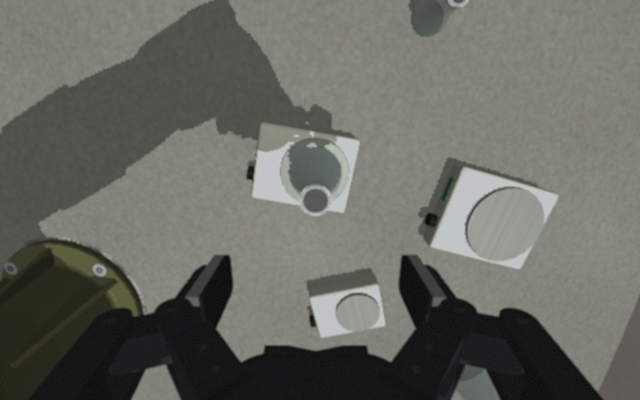

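The medium flask mouth is at (315.5,200), against (314.6,200.6) expected: centred and upright. The large plate is near (506,224) and the small plate near (358,312). Next is the large flask.

Request:
step_arm(
  series=[
    [-3,-25,19,0,0,0],
    [-3,-65,50,0,0,0],
    [-3,-110,84,0,0,0],
    [-3,-155,118,0,0,0],
    [-3,-200,152,0,0,0],
  ],
)

```text
time_s: 9.8
tool_pos: [0.5513, 0.019, 0.249]
orientation: [0.002, 0.707, -0.002, 0.707]
contact_force: [-0.1, -0.2, 0.0]
opening: 0.0851
```

Request:
step_arm(
  series=[
    [0,-40,30,0,0,0],
    [0,-80,61,0,0,0],
    [0,-120,92,0,0,0],
    [0,-145,111,0,0,0],
    [0,-147,112,0,0,0],
  ],
)

```text
time_s: 10.42
tool_pos: [0.6622, -0.1291, 0.2478]
orientation: [0.003, 0.707, -0.003, 0.707]
contact_force: [-1.1, 0.1, 0.0]
opening: 0.0848
```

```bash
python3 go.py 0.662 -0.127 0.106; python3 - <<'E'
from h import *
d,Rm,c=pose("wrist")
cv2.imwrite(f'pics/wrist4.png',d["img"])
for X in((.6617,-.127,.145),(.6617,-.127,0.)): print(proj(d,Rm,c,X).round(1))
g=cv2.cvtColor(d["img"],cv2.COLOR_BGR2GRAY)[150:260,250:380]
m=(g>150).astype('uint8');n,l,s,ce=cv2.connectedComponentsWithStats(m)
for i in range(1,n):
    if s[i,4]>60: print(s[i],ce[i]+[250,150])
E
```

```text
10.425 [ 0.6622 -0.1291  0.2478] [-0.19  0.46  0.19  1.31 -0.    1.39] [-1.1  0.1  0. ] 0.08475446521290116
[[-0.0, 0.008, 1.0], [-0.0, 1.0, -0.008], [-1.0, -0.0, -0.0]]
shift mm [ 1.418e+02  2.100e+00 -1.000e-01]
0 [-0.008 -0.     0.   ]
90 [-1.579 -0.    -0.   ]
180 [3.133 0.    0.   ]
270 [ 1.562 -0.     0.   ]
[314.6 198.9]
[314.8 166.9]
[ 45  31  41  38 387] [315.27648579 199.6873385 ]
```

Request:
step_arm(
  series=[
    [30,2,0,0,0,0],
    [65,2,0,0,0,0],
    [100,2,0,0,0,0],
    [130,2,0,0,0,0],
    [141,2,0,0,0,0],
  ],
)

```text
time_s: 11.1
tool_pos: [0.6596, -0.1237, 0.1058]
orientation: [0.002, 0.708, -0.001, 0.706]
contact_force: [-0.5, -0.8, 0.3]
opening: 0.0851
```

Request:
step_arm(
  series=[
    [0,0,0,0,0,0],
    [0,0,0,0,0,0],
    [0,0,0,0,0,0],
    [0,0,0,0,0,0],
    [0,0,0,0,0,0],
  ],
  hand=24,
)

```text
time_s: 11.72
tool_pos: [0.6622, -0.1253, 0.1089]
orientation: [0.002, 0.706, -0.002, 0.708]
contact_force: [-1.9, -0.2, 5.9]
opening: 0.0336
```

Request:
step_arm(
  series=[
    [0,0,0,0,0,0],
    [0,0,0,0,0,0],
    [-1,0,0,0,0,0],
    [-3,0,0,0,0,0],
    [-8,0,0,0,0,0],
  ],
)

```text
time_s: 12.35
tool_pos: [0.6609, -0.1251, 0.1149]
orientation: [0.002, 0.708, -0.002, 0.707]
contact_force: [-0.4, 1.0, -1.8]
opening: 0.0329
```

Request:
step_arm(
  series=[
    [-15,0,0,0,0,0],
    [-35,0,0,0,0,0],
    [-55,0,0,0,0,0],
    [-70,0,0,0,0,0],
    [-73,0,0,0,0,0],
  ],
)

```text
time_s: 12.98
tool_pos: [0.6623, -0.1253, 0.1901]
orientation: [0.002, 0.706, -0.002, 0.708]
contact_force: [-0.4, 0.6, -1.7]
opening: 0.0331
```

Request:
step_arm(
  series=[
    [0,15,0,0,0,0],
    [0,45,-2,0,0,0],
    [0,80,-4,0,0,0],
    [0,115,-5,0,0,0],
    [0,150,-6,0,0,0],
  ],
)

```text
time_s: 13.6
tool_pos: [0.6553, 0.027, 0.1871]
orientation: [0.002, 0.708, -0.002, 0.706]
contact_force: [-1.0, 0.2, -1.5]
opening: 0.033
```

Request:
step_arm(
  series=[
    [0,35,-1,0,0,0],
    [0,70,-2,0,0,0],
    [0,105,-4,0,0,0],
    [0,124,-5,0,0,0],
    [0,129,-5,0,0,0],
  ],
)

```text
time_s: 14.22
tool_pos: [0.6515, 0.1551, 0.1876]
orientation: [0.001, 0.707, -0.002, 0.707]
contact_force: [-0.4, -0.4, -1.7]
opening: 0.0333
```

```bash
python3 go.py 0.650 0.154 0.151; python3 - <<'E'
from h import *
d,Rm,c=pose("wrist")
cv2.imwrite(f'pics/wrist5.png',d["img"])
for X in((.650,.154,.042),(.650,.154,.225)): print(proj(d,Rm,c,X).round(1))
E
```

```text
14.225 [0.6515 0.1551 0.1876] [ 0.23  0.47  0.07  1.18 -0.    1.81] [-0.4 -0.4 -1.7] 0.03330375454756204
[[-0.001, 0.004, 1.0], [-0.0, 1.0, -0.004], [-1.0, -0.0, -0.001]]
shift mm [36.6 -1.1 -1.4]
0 [-0.004 -0.001  0.   ]
90 [-1.575e+00 -1.000e-03 -0.000e+00]
180 [3.137e+00 1.000e-03 2.000e-03]
270 [ 1.567e+00 -0.000e+00  1.000e-03]
[313.8 189.3]
[311.9 304.3]
```

View pics/wrist5.png

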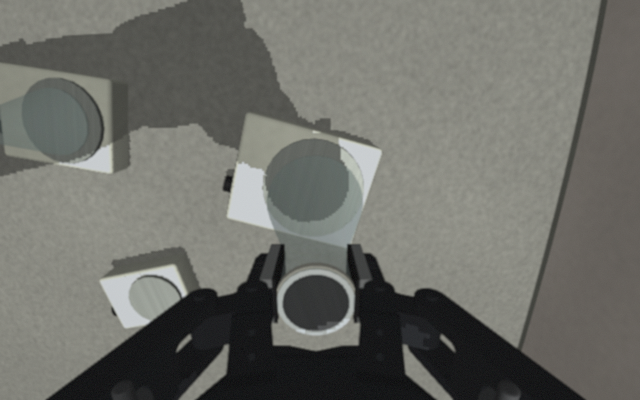

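The large plate centre is about (313.5,189), as predicted, and the mouth is at (316,300), so the correction is about 2 mm.

Request:
step_arm(
  series=[
    [8,-2,-2.5,0,0,0],
    [18,-2,-2.5,0,0,0],
    [27,-2,-2.5,0,0,0],
    [33,-2,-2.5,0,0,0],
    [35,-2,-2.5,0,0,0],
  ],
)

```text
time_s: 14.9
tool_pos: [0.6493, 0.1517, 0.1526]
orientation: [0.002, 0.707, -0.002, 0.707]
contact_force: [0.4, 0.0, -2.2]
opening: 0.0331
```

Request:
step_arm(
  series=[
    [0.5,0,0,0,0,0],
    [1,0,0,0,0,0],
    [1.5,0,0,0,0,0],
    [2,0,0,0,0,0],
    [2,0,0,0,0,0],
  ],
)

```text
time_s: 15.52
tool_pos: [0.6496, 0.1519, 0.1513]
orientation: [0.002, 0.707, -0.002, 0.707]
contact_force: [0.6, 0.2, -1.8]
opening: 0.0333
```

```bash
python3 - <<'E'
from h import *
d,Rm,c=pose("wrist")
cv2.imwrite('pics/w6.png',d["img"])
# small plate from picture 5 pose: (TCP .6515 .1551 .1876)
T=np.eye(4);T[:3,:3]=np.array([[-0.001,0.004,1],[0,1,-.004],[-1,0,-.001]]);T[:3,3]=[.6515,.1551,.1876];T=T@d["mount"]
print(plane(T[:3,3],ray(d,T[:3,:3],(155,296)),.042),plane(T[:3,3],ray(d,T[:3,:3],(313.5,189)),.042),plane(T[:3,3],ray(d,T[:3,:3],(316,300)),.2256))
E
```

```text
[0.46255325 0.0252487  0.042     ] [0.6497007  0.15439018 0.042     ] [0.65176158 0.15659352 0.2256    ]
```

Request:
step_arm(
  series=[
    [0.5,0,0,0,0,0],
    [1,0,0,0,0,0],
    [1.5,0,0,0,0,0],
    [1.5,0,0,0,0,0],
  ],
)

```text
time_s: 16.08
tool_pos: [0.6496, 0.152, 0.151]
orientation: [0.002, 0.707, -0.002, 0.707]
contact_force: [-2.3, -0.8, 6.3]
opening: 0.0333
```

Request:
step_arm(
  series=[
    [0.3,0,0,0,0,0],
    [0.3,0,0,0,0,0],
    [0.3,0,0,0,0,0],
    [0.3,0,0,0,0,0],
    [0.3,0,0,0,0,0],
  ],
  hand=85,
)

```text
time_s: 16.7
tool_pos: [0.6496, 0.1519, 0.1494]
orientation: [0.002, 0.707, -0.002, 0.707]
contact_force: [0.3, 0.6, -0.3]
opening: 0.0855
```

Request:
step_arm(
  series=[
    [-10,0,0,0,0,0],
    [-30,0,0,0,0,0],
    [-60,0,0,0,0,0],
    [-90,0,0,0,0,0],
    [-110,0,0,0,0,0],
  ],
)

```text
time_s: 17.32
tool_pos: [0.6502, 0.1521, 0.2621]
orientation: [0.002, 0.706, -0.002, 0.708]
contact_force: [0.6, 0.7, -0.3]
opening: 0.0848
```

```bash
python3 go.py 0.5345 0.403 0.20; python3 - <<'E'
from h import *
d,Rm,c=pose("wrist")
cv2.imwrite(f'pics/wrist7.png',d["img"])
for X in((.650,.154,.042),(.650,.154,.187)): print(proj(d,Rm,c,X).round(1))
g=cv2.cvtColor(d["img"],cv2.COLOR_BGR2GRAY)[185:260,250:380]
m=(g>150).astype('uint8');n,l,s,ce=cv2.connectedComponentsWithStats(m)
for i in range(1,n):
    if s[i,4]>60: print(s[i],ce[i]+[250,185])
E
```

```text
17.325 [0.6502 0.1521 0.2621] [ 0.23  0.44  0.2   1.33 -0.    1.81] [ 0.6  0.7 -0.3] 0.08480244984844215
[[0.002, 0.006, 1.0], [0.001, 1.0, -0.006], [-1.0, 0.001, 0.002]]
shift mm [  62.   250.2 -117.3]
0 [-0.006  0.002 -0.001]
90 [-1.577e+00  2.000e-03  1.000e-03]
180 [ 3.136e+00 -1.000e-03 -4.000e-03]
270 [ 1.565e+00  1.000e-03 -2.000e-03]
[314.5 171.4]
[314.7 209.5]
[   0    0  106   50 1562] [303.06914213 202.32394366]
```

View pics/wrist7.png

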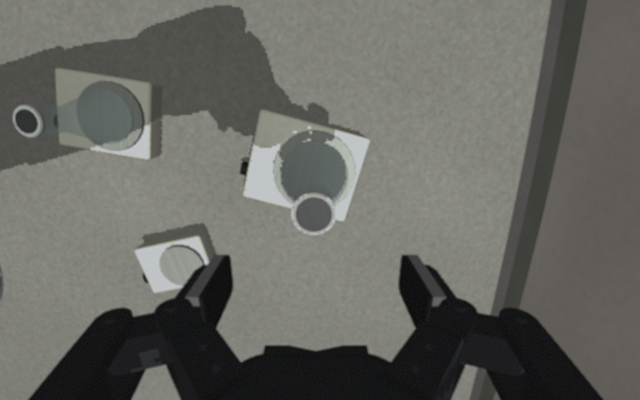

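The large flask mouth is at (313.5,214), against (314.7,209.5) expected, and its base is centred on the plate, so it is within about 3 mm. Now the small flask.

Request:
step_arm(
  series=[
    [0,25,-12,0,0,0],
    [0,70,-33,0,0,0],
    [10,115,-54,0,0,0],
    [20,160,-75,0,0,0],
    [30,205,-96,0,0,0],
  ],
)

```text
time_s: 18.0
tool_pos: [0.5541, 0.3588, 0.2294]
orientation: [0.002, 0.707, -0.002, 0.707]
contact_force: [0.8, -0.5, 0.4]
opening: 0.0852
```

Request:
step_arm(
  series=[
    [10,20,-9,0,0,0],
    [25,40,-19,0,0,0],
    [47,45,-21,0,0,0],
    [52,45,-21,0,0,0],
    [52,45,-21,0,0,0],
  ],
)

```text
time_s: 18.62
tool_pos: [0.5343, 0.4018, 0.1772]
orientation: [0.002, 0.707, -0.003, 0.707]
contact_force: [0.7, -0.2, 0.8]
opening: 0.0851
```

```bash
python3 go.py 0.5345 0.403 0.046; python3 - <<'E'
from h import *
d,Rm,c=pose("wrist")
cv2.imwrite(f'pics/wrist8.png',d["img"])
u=proj(d,Rm,c,(.5345,.403,.08));print(u.round(1))
x,y=int(u[0])-30,int(u[1])-30
g=cv2.cvtColor(d["img"],cv2.COLOR_BGR2GRAY)[y:y+60,x:x+60]
m=(g>150).astype('uint8');n,l,s,ce=cv2.connectedComponentsWithStats(m)
for i in range(1,n):
    if s[i,4]>40: print(s[i],ce[i]+[x,y],plane(c,ray(d,Rm,ce[i]+[x,y]),.08))
E
```

```text
18.625 [0.5343 0.4018 0.1772] [ 0.64  0.47  0.05  1.16 -0.    2.22] [ 0.7 -0.2  0.8] 0.08512810747366781
[[-0.001, 0.007, 1.0], [-0.001, 1.0, -0.007], [-1.0, -0.001, -0.001]]
shift mm [131.2   1.3   0.3]
0 [-0.007 -0.001  0.001]
90 [-1.578e+00 -1.000e-03  0.000e+00]
180 [3.135e+00 1.000e-03 1.000e-03]
270 [1.564e+00 0.000e+00 1.000e-03]
[315.5 201.7]
[ 18  18  27  25 266] [316.20676692 200.81578947] [0.53514627 0.40381529 0.08      ]
```

Request:
step_arm(
  series=[
    [30,2,0.5,0,0,0],
    [60,2,0.5,0,0,0],
    [95,2,0.5,0,0,0],
    [122,2,0.5,0,0,0],
    [131,2,0.5,0,0,0],
  ],
)

```text
time_s: 19.3
tool_pos: [0.5344, 0.4037, 0.0456]
orientation: [0.002, 0.708, -0.003, 0.707]
contact_force: [0.9, -0.8, -0.7]
opening: 0.0853
```

Request:
step_arm(
  series=[
    [0,0,0,0,0,0],
    [0,0,0,0,0,0],
    [0,0,0,0,0,0],
    [0,0,0,0,0,0],
    [0,0,0,0,0,0],
  ],
  hand=10,
)

```text
time_s: 19.92
tool_pos: [0.5352, 0.4051, 0.0476]
orientation: [0.002, 0.707, -0.002, 0.708]
contact_force: [-0.8, 0.4, 5.9]
opening: 0.019
```

Request:
step_arm(
  series=[
    [0,0,0,0,0,0],
    [0,0,0,0,0,0],
    [-1,0,0,0,0,0],
    [-3,0,0,0,0,0],
    [-8,0,0,0,0,0],
  ],
)

```text
time_s: 20.55
tool_pos: [0.5341, 0.4043, 0.0541]
orientation: [0.002, 0.707, -0.002, 0.707]
contact_force: [0.1, 0.0, -1.4]
opening: 0.019
```

Request:
step_arm(
  series=[
    [-15,0,0,0,0,0],
    [-40,0,0,0,0,0],
    [-70,0,0,0,0,0],
    [-95,0,0,0,0,0],
    [-105,0,0,0,0,0],
  ],
)

```text
time_s: 21.18
tool_pos: [0.5356, 0.4054, 0.1623]
orientation: [0.003, 0.706, -0.001, 0.708]
contact_force: [-0.6, -0.1, -0.5]
opening: 0.0193
```

Request:
step_arm(
  series=[
    [0,-20,-3,0,0,0],
    [0,-55,-8,0,0,0],
    [0,-95,-15,0,0,0],
    [0,-135,-22,0,0,0],
    [0,-175,-30,0,0,0],
  ],
)

```text
time_s: 21.8
tool_pos: [0.503, 0.2285, 0.1593]
orientation: [0.002, 0.707, -0.002, 0.707]
contact_force: [0.8, -0.1, 0.0]
opening: 0.0192
```

Request:
step_arm(
  series=[
    [0,-40,-8,0,0,0],
    [0,-80,-16,0,0,0],
    [0,-120,-25,0,0,0],
    [0,-150,-33,0,0,0],
    [0,-170,-38,0,0,0],
  ],
)

```text
time_s: 22.42
tool_pos: [0.4637, 0.0587, 0.1594]
orientation: [0.002, 0.707, -0.003, 0.707]
contact_force: [1.0, 0.8, -0.6]
opening: 0.0189
```

Request:
step_arm(
  series=[
    [8,-20,-4,0,0,0],
    [18,-37,-5,0,0,0],
    [28,-40,-5,0,0,0],
    [32,-40,-5,0,0,0],
    [32,-40,-5,0,0,0],
  ],
)

```text
time_s: 23.05
tool_pos: [0.4591, 0.0205, 0.1271]
orientation: [0.002, 0.707, -0.002, 0.707]
contact_force: [-0.7, 0.1, -0.2]
opening: 0.0193
```

```bash
python3 go.py 0.460 0.018 0.09; python3 - <<'E'
from h import *
d,Rm,c=pose("wrist")
z=readout.observe()["tool_pos"][2]
cv2.imwrite(f'pics/wrist9.png',d["img"])
np.savez('w9.npz',R=Rm,c=c)
for X in((.460,.018,.042),(.46,.018,z+.0335)): print(proj(d,Rm,c,X).round(1))
E
```

```text
23.05 [0.4591 0.0205 0.1271] [ 0.04  0.13 -0.53  0.91  0.    1.62] [-0.7  0.1 -0.2] 0.01928092261465711
[[-0.001, 0.005, 1.0], [0.0, 1.0, -0.005], [-1.0, 0.0, -0.001]]
shift mm [37.1 -2.5  0.9]
0 [-0.005 -0.001 -0.   ]
90 [-1.576e+00 -1.000e-03 -1.000e-03]
180 [ 3.136e+00 -0.000e+00  1.000e-03]
270 [ 1.565e+00 -1.000e-03  1.000e-03]
[316.3 210.6]
[317.4 301.8]
```

View pics/wrist9.png

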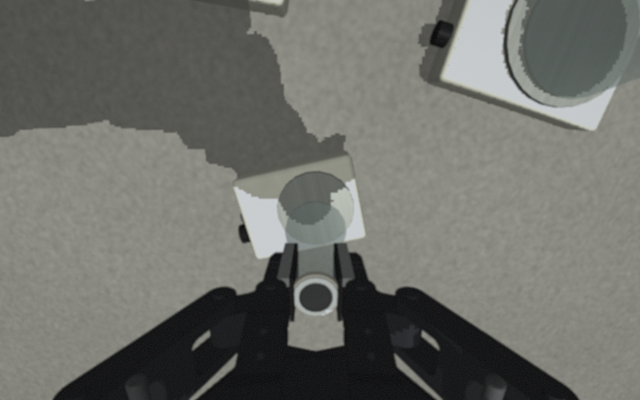

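The plate centre is about (315.5,208) and the mouth (315.5,296).

```bash
python3 - <<'E'
from h import *
d,_,_=pose("wrist");w=np.load('w9.npz')
print(plane(w['c'],ray(d,w['R'],(315.5,296)),.1606),plane(w['c'],ray(d,w['R'],(315.5,208)),.042))
E
```

```text
[0.45917828 0.02077852 0.1606    ] [0.4593159 0.0202899 0.042    ]
```

Request:
step_arm(
  series=[
    [8,-1,0,0,0,0],
    [18,-1,0,0,0,0],
    [27,-1,0,0,0,0],
    [32,-1,0,0,0,0],
    [34.5,-1,0,0,0,0],
  ],
)

```text
time_s: 23.78
tool_pos: [0.459, 0.019, 0.0925]
orientation: [0.002, 0.707, -0.002, 0.707]
contact_force: [0.2, -1.1, 0.2]
opening: 0.0192
```

Request:
step_arm(
  series=[
    [0.5,0,0,0,0,0],
    [1,0,0,0,0,0],
    [1.5,0,0,0,0,0],
    [2,0,0,0,0,0],
    [2,0,0,0,0,0],
  ],
)

```text
time_s: 24.4
tool_pos: [0.4593, 0.0191, 0.091]
orientation: [0.002, 0.707, -0.002, 0.707]
contact_force: [0.3, 0.6, -1.1]
opening: 0.0189
```

Request:
step_arm(
  series=[
    [0.5,0,0,0,0,0],
    [1,0,0,0,0,0],
    [1.5,0,0,0,0,0],
    [1.5,0,0,0,0,0],
  ],
)

```text
time_s: 24.9
tool_pos: [0.4593, 0.019, 0.0896]
orientation: [0.002, 0.707, -0.002, 0.707]
contact_force: [-0.3, 0.5, 1.8]
opening: 0.0192
```

Request:
step_arm(
  series=[
    [0.3,0,0,0,0,0],
    [0.6,0,0,0,0,0],
    [1,0,0,0,0,0],
    [1,0,0,0,0,0],
  ],
)

```text
time_s: 25.4
tool_pos: [0.4594, 0.019, 0.0895]
orientation: [0.002, 0.707, -0.002, 0.707]
contact_force: [-3.7, 0.4, 12.3]
opening: 0.019
```

Contact at 12 N. Release and retreat.

Request:
step_arm(
  series=[
    [-0.5,0,0,0,0,0],
    [-0.5,0,0,0,0,0],
    [-0.5,0,0,0,0,0],
    [-0.5,0,0,0,0,0],
    [-0.5,0,0,0,0,0],
  ],
  hand=85,
)

```text
time_s: 26.02
tool_pos: [0.4592, 0.019, 0.0889]
orientation: [0.002, 0.707, -0.002, 0.707]
contact_force: [0.6, -0.4, 0.3]
opening: 0.0848
```

Request:
step_arm(
  series=[
    [-10,0,0,0,0,0],
    [-30,0,0,0,0,0],
    [-60,0,0,0,0,0],
    [-100,0,0,0,0,0],
    [-140,0,0,0,0,0],
  ],
)

```text
time_s: 26.65
tool_pos: [0.4591, 0.0191, 0.2309]
orientation: [0.002, 0.707, -0.002, 0.707]
contact_force: [1.2, 0.3, -0.0]
opening: 0.0851
```

Request:
step_arm(
  series=[
    [-10,-40,0,0,0,0],
    [-20,-80,0,0,0,0],
    [-30,-130,0,0,0,0],
    [-30,-180,0,0,0,0],
    [-30,-200,0,0,0,0],
  ],
)

```text
time_s: 27.28
tool_pos: [0.458, -0.1834, 0.2599]
orientation: [0.003, 0.707, -0.003, 0.707]
contact_force: [-0.9, 0.5, 0.5]
opening: 0.0851
```

```bash
python3 - <<'E'
from h import *
o=[]
for n in("scene","side"):
    d,Rm,c=pose(n);cv2.imwrite(f'pics/{n}10.png',d["img"])
    for X in((.4593,.0195,.122),(.399,.225,.154),(.650,.154,.187)): print(n,proj(d,Rm,c,X).round(1))
    x,y=(280,110) if n=="scene" else (225,160)
    o.append(cv2.resize(d["img"][y:y+140,x:x+140],(400,400),interpolation=2))
cv2.imwrite('pics/c10.png',np.hstack(o))
E
```

```text
scene [314.7 162.3]
scene [367.4 143.1]
scene [357.6 192.8]
side [334.4 191.2]
side [328.5 239.1]
side [257.4 188.3]
```

View pics/c10.png

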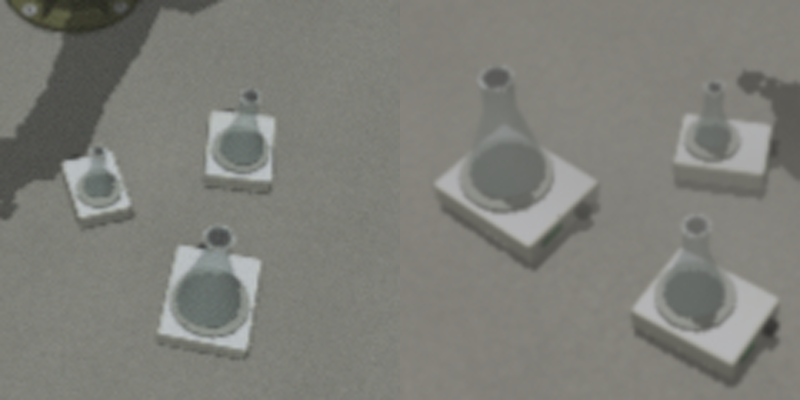

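View pics/scene10.png

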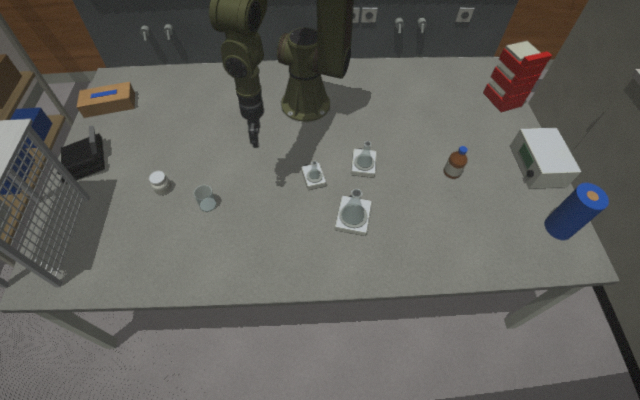

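The final views show all three flasks upright on their own plates, with mouths at scene (314,163), (367.5,143.6) and (356,193), within about 1.3 px of the centred predictions. The jar, beaker and bottle look unmoved, so I hand in.

```bash
python3 -c "
from rig import order;print(order.close_job())"
```

```text
the job is handed in; nothing more can be done
None
```

All three flasks are standing upright on the stirrers of their own size, and the job is handed in; it reports no verdict. I gripped each one by the neck from above, carried it upright and lowered it until I felt contact of 6–12 N before releasing.

**Centring:** in the last scene and side pictures the mouths of the small and medium flasks lie within about 1 px of where they should be. The large flask is about 1.3 px off, roughly 3 mm, and its wrist-camera check also showed about 3 mm. All are inside the 12 mm limit.

**Bystanders and arm:** the jar, beaker and bottle are where they started in the pictures. The open gripper is retracted and touches nothing. The robot's clock stood at about 27 s of the 99 s allowed.

**Disagreements:** contact came 1–2 mm higher than the grasp height predicted for each flask. One distant wrist reading put the small plate about 7 mm off in y from the first estimate. A closer look put it at (0.459, 0.020), and I used that.

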